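# Fish the slot nuts out of the press bed

### The job

Some slot nuts have slid back into the T-slots of the press's bed plate, out of reach of fingers. Lift the hooked pick up off its bracket and drag every nut right out of its slot with it, onto the ledge in front; then hang the pick back upright in the fork of its bracket and put all the nuts in the shallow wooden tray. Do not reach for a nut with the fingers while it is in its slot, and leave the other tools where they are.

Things in the scene. Friction and masses are not known exactly. Their poses are not given: they have to be found in the camera images.
- pick_grip (a point): hooked pick, 110 g, hanging upright in the bracket's fork. This point: centre of its square wooden handle, 20 x 20 mm, 70 mm tall. z up along the pick, x and y square to the handle's faces. The collar's underside, which rests on the fork, is 45 mm below this point
- pick: the same pick, origin at the centre of the underside of its round steel collar (34 mm across, 6 mm thick, just below the handle). Below it hangs a straight shaft, 7 mm thick
- pick_foot (a point): the same pick: the bottom of the shaft's axis, 160 mm below the handle's centre, where it bends at a right angle into a foot 7 mm thick that points along the pick's -x; the foot ends in a flat blade 10 mm wide, 7 high, square to it, whose face is 13.5 mm from the shaft's axis; lowest face 163.5 mm below the handle's centre
- bracket_rest (a point): where the pick hangs on the bracket: midway between two level prongs (each 8 mm wide, 18 mm clear between them), level with their top, 150 mm above the bench. z up; the prongs run along x, from the post's face 30 mm away at +x to upturned lips 30 mm away at -x (lips 8 mm high, 6 mm thick). The hanging pick's handle centre is 45 mm above this point
- bracket: the fixed bracket itself: foot plate 110 x 80 mm, 8 mm thick, a grey post no higher than the prongs, and the prongs, whose open ends face its -x (towards the robot). Origin on the bench, straight below the rest point
- bed: fixed steel bed plate with four parallel T-slots. Origin on the bench below the middle of the row of slot mouths; x runs into the slots, y to the left seen from the robot, z up. Top 30 mm above the bench. The slots run from open mouths at x = 0 to a closed back at x = 150 mm (plate ends at 165); their middles are at y = -75, -25, 25 and 75 mm
- bed_floor (a point): on the bed plate's floor at the middle of the row of mouths, 8 mm above the bench, axes as the bed's. The slots' floor runs on in front at this height as an open ledge, x = -90 to 0 mm, 210 mm wide. Each slot is a channel 26 mm wide, 14 mm high, with above it, between two lips, an opening 16 mm wide, 8 mm high
- tray: fixed shallow open wooden tray, outside 180 mm (its x) x 130 mm (its y) x 22 mm high, walls and floor 6 mm thick; origin on the bench under its centre, z up
- nut1_center (a point): loose brass slot nut, a block 26 mm long (its x), 22 wide (its y), 11 high, about 45 g, dark bore mark on top; the point is its centre. Three or all four of nut1 to nut4 are there. It starts flat and lengthwise in the slot at y = -75 mm, its centre 35 to 60 mm in from the mouth; too wide to lift through the opening
- nut1: the same nut, with its origin at the centre of its underside
- nut2_center (a point): loose brass slot nut, a block 26 mm long (its x), 22 wide (its y), 11 high, about 45 g, dark bore mark on top; the point is its centre. Three or all four of nut1 to nut4 are there. It starts flat and lengthwise in the slot at y = -25 mm, its centre 35 to 60 mm in from the mouth; too wide to lift through the opening
- nut2: the same nut, with its origin at the centre of its underside
- nut3_center (a point): loose brass slot nut, a block 26 mm long (its x), 22 wide (its y), 11 high, about 45 g, dark bore mark on top; the point is its centre. Three or all four of nut1 to nut4 are there. It starts flat and lengthwise in the slot at y = 25 mm, its centre 35 to 60 mm in from the mouth; too wide to lift through the opening
- nut3: the same nut, with its origin at the centre of its underside
- nut4_center (a point): loose brass slot nut, a block 26 mm long (its x), 22 wide (its y), 11 high, about 45 g, dark bore mark on top; the point is its centre. Three or all four of nut1 to nut4 are there. It starts flat and lengthwise in the slot at y = 75 mm, its centre 35 to 60 mm in from the mouth; too wide to lift through the opening
- nut4: the same nut, with its origin at the centre of its underside
- doming_block: bystander, loose, to be left where it is: steel doming block, a 50 mm cube; origin under it, at bench level
- die_a: bystander, loose, to be left where it is: round steel die, 44 mm across, 35 high; origin under it, at bench level
- die_b: bystander, loose, to be left where it is: round steel die, 36 mm across, 45 high; origin under it, at bench level
- die_c: bystander, loose, to be left where it is: round steel die, 40 mm across, 30 high, near the robot; origin under it, at bench level
- mandrel: bystander, loose, to be left where it is: steel ring mandrel lying on the bench, 230 mm long, 22 mm thick; origin under it, at bench level
- ball_cup: bystander, loose, to be left where it is: white ceramic bowl, 84 mm across, 40 high; origin under it, at bench level
- hammer: bystander, loose, to be left where it is: hammer lying on the bench, handle towards the robot; origin under it, at bench level
Not all that is in view belongs to the job. What is shaped like the tray but red or turquoise is not meant.

How it is judged (in metres and radians):
On the way, in this order (a step that is already met when the one before it is completed fails the run):
1. the pick has been lifted off its bracket (distance between pick_grip and bracket_rest above 0.1 m), for 0.2 s.
2. every nut present is right out of its slot ((x of nut1_center in the frame of bed below -0.012 m or y of nut1_center in the frame of bed below -0.105 m or y of nut1_center in the frame of bed above 0.105 m) and (x of nut2_center in the frame of bed below -0.012 m or y of nut2_center in the frame of bed below -0.105 m or y of nut2_center in the frame of bed above 0.105 m) and (x of nut3_center in the frame of bed below -0.012 m or y of nut3_center in the frame of bed below -0.105 m or y of nut3_center in the frame of bed above 0.105 m) and (x of nut4_center in the frame of bed below -0.012 m or y of nut4_center in the frame of bed below -0.105 m or y of nut4_center in the frame of bed above 0.105 m)), for 0.2 s.
At the end, for the whole second after the job is handed in: the pick hangs upright (within about 8 degrees) in the fork, its collar on the prongs; every nut present lies at rest inside the tray (z of pick_grip in the frame of bracket_rest between 0.037 and 0.054 m and x of pick_grip in the frame of bracket_rest between -0.02 and 0.02 m and y of pick_grip in the frame of bracket_rest between -0.01 and 0.01 m and angle between pick_grip's own z axis and vertical below 0.15 rad and x of nut1_center in the frame of tray between -0.084 and 0.084 m and y of nut1_center in the frame of tray between -0.059 and 0.059 m and z of nut1_center in the frame of tray between 0 and 0.025 m and linear speed of each of nut1, nut2, nut3, nut4 below 0.03 m/s and x of nut2_center in the frame of tray between -0.084 and 0.084 m and y of nut2_center in the frame of tray between -0.059 and 0.059 m and z of nut2_center in the frame of tray between 0 and 0.025 m and x of nut3_center in the frame of tray between -0.084 and 0.084 m and y of nut3_center in the frame of tray between -0.059 and 0.059 m and z of nut3_center in the frame of tray between 0 and 0.025 m and x of nut4_center in the frame of tray between -0.084 and 0.084 m and y of nut4_center in the frame of tray between -0.059 and 0.059 m and z of nut4_center in the frame of tray between 0 and 0.025 m and linear speed of pick below 0.05 m/s); the robot touches nothing.
It fails at once if a nut is touched with the fingers while it is still inside its slot (its centre more than 20 mm in) ((contact force between the fingers and nut1 above 0.5 N and x of nut1_center in the frame of bed between 0.02 and 0.15 m and y of nut1_center in the frame of bed between -0.1 and 0.1 m and z of nut1_center in the frame of bed below 0.022 m) or (contact force between the fingers and nut2 above 0.5 N and x of nut2_center in the frame of bed between 0.02 and 0.15 m and y of nut2_center in the frame of bed between -0.1 and 0.1 m and z of nut2_center in the frame of bed below 0.022 m) or (contact force between the fingers and nut3 above 0.5 N and x of nut3_center in the frame of bed between 0.02 and 0.15 m and y of nut3_center in the frame of bed between -0.1 and 0.1 m and z of nut3_center in the frame of bed below 0.022 m) or (contact force between the fingers and nut4 above 0.5 N and x of nut4_center in the frame of bed between 0.02 and 0.15 m and y of nut4_center in the frame of bed between -0.1 and 0.1 m and z of nut4_center in the frame of bed below 0.022 m)).
It fails at once if a bystander is moved more than 40 mm (distance of any of doming_block, die_a, die_b, die_c, mandrel, ball_cup, hammer from where it was at the start of the episode above 0.04 m).
Of nut1, nut2, nut3, nut4 only 3 to 4 are there at a start; the rules pass over those that are not, and their reading is None.
At some moment in a run one of nut1, nut2, nut3, nut4 may be knocked a few centimetres aside while the robot is not near it.
It also fails if it takes over 210 s, if anything falls off the work surface, if the arm or the gripper's body presses on something with over 40 N, if the wrist force passes 120 N, or if a joint passes its speed limit or range.

### The arm

A 6-joint arm with a two-finger parallel gripper is mounted at the origin on the work surface. World frame = base frame: x ahead of the robot, y to its left, z up, the work surface at z = 0. Lengths are in mm, angles in rad, forces in N, time in s.
With the tool pointing down it reaches from about 350 to 775 mm from the base axis. Payload 7.3 kg.
Tool frame: the origin (TCP) lies at the very end of the fingers, on their centre line; the grasp point (between the pads) lies 19 mm behind it; z points along the fingers, y is the line along which they close (so a half turn about z gives the same grasp; the last joint's range is limited). The gripper opens to 92 mm and grips with 3 to 60 N. Pads are 19 mm wide; open, the fingers measure 130 mm over their backs; the gripper's body (75 mm by 190 mm) begins 47 mm behind the grasp point.
Start: joints at [-1.342, 0.342, 1.524, -0, 1.275, -0.146], TCP at [192.219, -488.566, 226.741] pointing down, gripper open.
Joint ranges: [-2.53, 2.53], [-0.77, 2.02], [0.04, 2.7], [-1, 4.14], [0.28, 2.66], [-3.11, 3.11]. Speed limits (rad/s): [2.57, 2.57, 3.14, 3.14, 3.14, 3.14].

### API

Orientations are given as [roll, pitch, yaw] about the fixed x, y, z axes, in that order (R = Rz(yaw) Ry(pitch) Rx(roll)).
In Python, from plant import get_obs, capture, close_job gives the robot as it stands. The module is installed in compiled form; this text tells all that it offers.
- The arm moves only by the shell command python3 -m handwheel 'ROWS'. ROWS is JSON, a list of rows, each a list of 3 entries, a list of its own where there are three numbers: the turn, a rotation vector about the tool's x, y, z in degrees, then the shift along the tool's x, y, z in m, then the opening, from 0 (shut) to 1 (fully open). A call has 1 to 12 rows; each row is the pose to reach, as a shift and turn from the pose commanded when the call began, along the tool's axes at that moment; what a row does not reach only later rows make up. A row lasts 1/10 s, in which the tool goes at most 50 mm and 8.59 degrees, less where a joint would pass 70% of its speed; a pose out of reach is approached as far as the arm can. A call with a gripper value outside its range is refused whole. The fingers move at their own pace and stop on an object; the grip force is fixed at half the most. Time passes only in rows, so rows that repeat a pose let the fingers close. It gives the time, the measured TCP pose, the force, the opening and the grip force at its end, in the units of the state.
- get_obs(): the state, without advancing time (a new reading comes with each control period).
- capture(name): name is "side" or "top" or "wrist"; returns a dict with "image" (420x560x3 uint8, red, green, blue), "depth" (420x560 float32, mm along the optical axis (not along the pixel's ray), 0 where there is no reading), "fx", "fy", "cx", "cy" (pixels), "camera_from_world" (4x4, takes a point from world to camera coordinates). Camera axes: x right, y down, z forward; pixel columns grow to the right and rows downward; lengths in mm; the calibration is good to about 2 mm. A picture is of the moment at which its call begins.
- close_job(): hands the job in; it is judged then, once.
The state is a dict: "time": time; "joint_positions": joint angles; "dq": joint speeds; "tau": joint torques, N m; "tool_pos": TCP position; "tcp_rot": TCP orientation; "contact_force": force on the tool from outside, world axes, zero at the start; "moment": the same for the moment, N m; "grip_width": finger opening in mm; "finger_force": force on a finger pad.
Only numpy, scipy, OpenCV 4.12 (cv2) and the standard library are available. Lean on these libraries where they do the work, as an engineer would, in place of code of your own. Each camera call takes 0.05 s, during which the arm holds its last target. There are 200 camera calls.

## Working session

There is one attempt and no reset: what is moved stays moved. The work goes in short steps, Python scripts to look and compute and a shell command to move; the robot and the scene stay as the last step left them, time stands still between calls to the robot, and variables do not carry over. Pictures are saved under pics/ and viewed, at most 14 in all, crops included, and the job is handed in when it is done.

```bash
mkdir -p pics; python3 - <<'E'
from plant import get_obs,capture
import cv2,numpy as np
o=get_obs();print({k:np.round(v,3).tolist() for k,v in o.items()})
for n in("top","side"):
    c=capture(n);np.savez(f"{n}0.npz",**c)
    cv2.imwrite(f"pics/{n}0.png",c["image"][:,:,::-1]);print(n,c["fx"],c["cx"],c["cy"],np.round(c["camera_from_world"],3).tolist())
E
```

```text
{'time': 0.0, 'joint_positions': [-1.342, 0.343, 1.525, -0.0, 1.275, -0.146], 'dq': [-0.002, -0.001, -0.001, 0.002, 0.001, -0.001], 'tau': [0.001, -43.125, -24.422, 0.072, 0.056, -0.0], 'tool_pos': [192.113, -488.151, 226.057], 'tcp_rot': [-3.14, -0.0, 0.375], 'contact_force': [0.006, 0.515, -0.047], 'moment': [-0.02, 0.005, 0.016], 'finger_force': 0.0, 'grip_width': 91.789}
top 476.5734042669949 281.83757520548215 213.33538514550847 [[-0.029, -0.999, -0.015, 37.9], [-0.992, 0.03, -0.124, 539.723], [0.124, 0.012, -0.992, 1885.298], [0.0, 0.0, 0.0, 1.0]]
side 544.660921115048 287.0031836430257 208.42811499850623 [[-0.767, -0.642, -0.009, 413.949], [-0.417, 0.509, -0.753, 325.044], [0.488, -0.574, -0.658, 1416.497], [0.0, 0.0, 0.0, 1.0]]
```

View pics/top0.png

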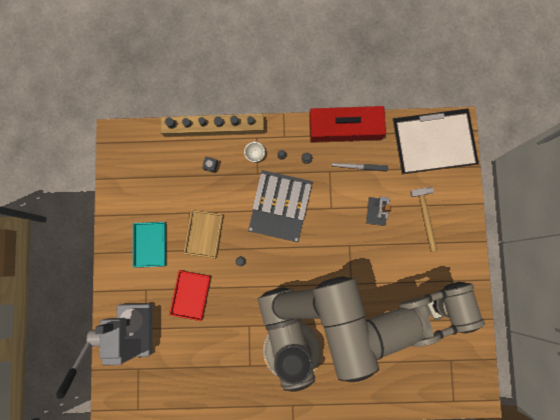

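View pics/side0.png

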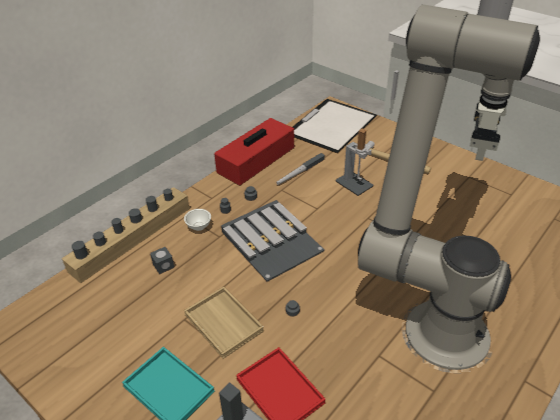

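The top view shows the bed near (280,205), the wooden tray at (204,233), the bracket with the pick at (378,210), and die_c at (240,261). Brass shows in the slots at about row 203. The side view agrees. Next I'll zoom in on these.

```bash
cat > h.py <<'E'
import numpy as np,cv2
from scipy.spatial.transform import Rotation as R
def ray(c,u,v,z):
    T=np.array(c["camera_from_world"]);Rm=T[:3,:3];o=-Rm.T@T[:3,3]
    d=Rm.T@np.array([(u-c["cx"])/c["fx"],(v-c["cy"])/c["fy"],1]);s=(z-o[2])/d[2];return (o+s*d)
def proj(c,p):
    q=np.array(c["camera_from_world"])@np.r_[p,1];return np.array([c["fx"]*q[0]/q[2]+c["cx"],c["fy"]*q[1]/q[2]+c["cy"]])
def pts(c):
    v,u=np.mgrid[0:420,0:560];d=c["depth"];P=np.stack([(u-c["cx"])/c["fx"]*d,(v-c["cy"])/c["fy"]*d,d],-1)
    T=np.array(c["camera_from_world"]);return (P-T[:3,3])@T[:3,:3]
def load(n): return dict(np.load(n+".npz"))
def delta(world_shift_mm,yaw):
    "world shift (mm) -> tool axes (m), for the current tool pose"
    from plant import get_obs
    o=get_obs();M=R.from_euler('xyz',o["tcp_rot"]);return M.inv().apply(world_shift_mm)/1000
E
python3 - <<'E'
from h import *
t=load("top0");s=load("side0")
a=cv2.resize(t["image"][165:250,240:325],None,fx=4.6,fy=4.6,interpolation=cv2.INTER_CUBIC)
b=cv2.resize(t["image"][185:235,355:405],(391,391),interpolation=cv2.INTER_CUBIC)
cc=cv2.resize(s["image"][125:200,325:400],(391,391),interpolation=cv2.INTER_CUBIC)
im=np.hstack([a[:391],b]);cv2.imwrite("pics/z1.png",im[:,:,::-1])
P=pts(t);hsv=cv2.cvtColor(t["image"],cv2.COLOR_RGB2HSV)
# bed footprint from heights
X,Y,Z=P[...,0],P[...,1],P[...,2]
def box(m,lab):
    m=cv2.morphologyEx(m.astype(np.uint8),cv2.MORPH_OPEN,np.ones((3,3)))
    n,l,st,ce=cv2.connectedComponentsWithStats(m)
    for i in range(1,n):
        if st[i,4]<15: continue
        q=np.stack([X[l==i],Y[l==i]],1).astype(np.float32);(cx,cy),(w,h),an=cv2.minAreaRect(q)
        print(lab,st[i].tolist(),"c",round(cx),round(cy),"wh",round(w),round(h),"ang",round(an,1),"z",np.percentile(Z[l==i],[5,50,95]).round())
roi=np.zeros(X.shape,bool);roi[160:245,240:320]=1
box(roi&(Z>3)&(Z<45),"bed")
roi[:]=0;roi[200:265,175:232]=1
box(roi&(Z>3)&(Z<35),"tray")
roi[:]=0;roi[185:235,355:405]=1
box(roi&(Z>3),"brk");box(roi&(Z>120),"brkhi");box(roi&(Z>4)&(Z<14),"plate")
roi[:]=0;roi[160:300,180:400]=1
hh=hsv.astype(int)
box(roi&(hh[...,1]>120)&(hh[...,2]>120)&(hh[...,0]>15)&(hh[...,0]<32)&(X>500)&(Y<200)&(Y>-150)&(Z>5),"brass")
E
```

```text
bed [303, 160, 8, 4, 29] c 753 -86 wh 30 11 ang 88.5 z [ 4. 23. 36.]
bed [249, 170, 62, 72, 2651] c 577 32 wh 215 260 ang 75.8 z [ 5. 25. 37.]
tray [189, 210, 12, 18, 84] c 529 384 wh 77 36 ang 25.8 z [ 4. 10. 23.]
tray [202, 212, 7, 9, 41] c 541 336 wh 22 36 ang 78.4 z [ 4.  9. 24.]
tray [217, 220, 5, 7, 28] c 512 279 wh 15 27 ang 78.4 z [ 5. 13. 26.]
tray [206, 223, 9, 12, 51] c 489 318 wh 26 47 ang 64.3 z [ 4.  8. 12.]
tray [213, 228, 8, 10, 46] c 475 291 wh 26 39 ang 73.6 z [ 3.  9. 24.]
tray [187, 232, 3, 5, 15] c 470 405 wh 7 17 ang 87.7 z [ 7. 16. 28.]
tray [194, 236, 6, 6, 29] c 450 371 wh 22 20 ang 20.2 z [ 3.  8. 14.]
tray [189, 244, 11, 7, 40] c 419 382 wh 48 18 ang 59.1 z [ 4.  7. 13.]
tray [203, 247, 15, 11, 75] c 393 314 wh 35 59 ang 11.1 z [ 4.  9. 24.]
tray [184, 249, 8, 7, 39] c 398 407 wh 30 24 ang 87.2 z [ 4. 11. 26.]
tray [194, 252, 6, 4, 21] c 390 371 wh 24 13 ang 88.9 z [ 4.  9. 23.]
brk [367, 197, 23, 24, 397] c 422 -213 wh 105 476 ang 42.0 z [  5. 110. 224.]
brk [366, 219, 10, 6, 43] c 412 -174 wh 29 408 ang 28.3 z [ 3.  8. 16.]
brkhi [378, 197, 12, 22, 194] c 416 -208 wh 79 466 ang 38.3 z [140. 153. 227.]
plate [367, 220, 4, 4, 15] c 500 -328 wh 13 12 ang 88.0 z [ 6.  9. 13.]
```

View pics/z1.png

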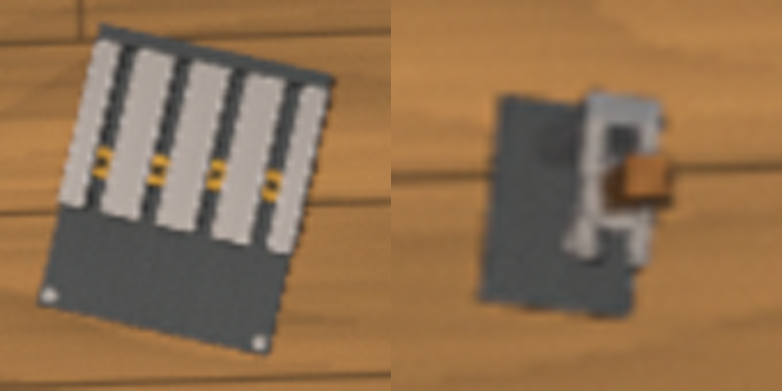

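Four nuts show as brass with a bore mark, about 45 mm in from the mouths. The bed's corners are crisp in the crop. The bracket's prongs open towards the bottom of the image (towards the robot), with the wooden handle at crop (645,180).

```bash
python3 - <<'E'
from h import *
t=load("top0")
f=lambda u,v,z:ray(t,240+u/4.6-.5,165+v/4.6-.5,z)[:2]
bl,br=f(100,25,30),f(333,76,30);fl,fr=f(40,303,8),f(268,353,8)
print("bed corners",bl.round(),br.round(),fl.round(),fr.round(),"widths",np.linalg.norm(bl-br),np.linalg.norm(fl-fr),"len",np.linalg.norm(bl-fl),np.linalg.norm(br-fr))
yv=(bl-br+fl-fr);yv/=np.linalg.norm(yv);xv=np.array([yv[1],-yv[0]]);
print("bed x yaw deg",np.degrees(np.arctan2(xv[1],xv[0])), "from sides",np.degrees(np.arctan2(*((bl+br-fl-fr)[::-1]))))
o=((bl+br)/2-165*xv+(fl+fr)/2+90*xv)/2;print("origin",o)
for u,v in[(104,164),(158,171),(216,175),(272,185)]:
    p=f(u,v,19)-o;print("nut",p@xv,p@yv)
g=lambda u,v,z:ray(t,355+u/7.82-.5,185+v/7.82-.5,z)[:2]
print("handle top",g(648,180,230),"lips",g(583,240,156),g(643,262,156),"post back",g(590,95,150),g(662,100,150))
a,b,c=g(500,95,8),g(484,300,8),g(632,314,8);print("plate",a,b,c,np.linalg.norm(a-b),np.linalg.norm(b-c),np.degrees(np.arctan2(*((a-b)[::-1]))))
hsv=cv2.cvtColor(t["image"],cv2.COLOR_RGB2HSV).astype(int)
# tray by view
im=t["image"][200:265,175:232];m=cv2.Canny(im,60,150)
for k in [(193,210),(223,212),(186,253),(216,258)]: print("tray corner guess",ray(t,*k,22)[:2].round())
cv2.imwrite("pics/tray.png",cv2.resize(im,None,fx=8,fy=8,interpolation=cv2.INTER_CUBIC)[:,:,::-1])
E
```

```text
bed corners [722. 101.] [ 670. -104.] [478. 161.] [428. -39.] widths 211.53122625499554 206.20303510275633 len 251.27238081030316 250.22937021945376
bed x yaw deg -14.237145829357736 from sides -14.444979716034359
origin [538.18613202  38.93934693]
nut 43.75048374831843 74.99011935066208
nut 47.961410824395415 26.88452828111656
nut 55.54681012389833 -24.018580038474312
nut 57.50765089901316 -74.27610803403547
handle top [ 520.02367385 -540.62185117] lips [ 501.42412454 -531.02734215] [ 489.95490221 -558.90580148] post back [ 572.46593602 -540.88753685] [ 568.94622648 -575.32423861]
plate [ 595.36627618 -537.0663998 ] [ 488.23154518 -521.93142787] [ 478.64266062 -597.74287081] 108.19851182072198 76.41545385223449 -8.040990180241508
tray corner guess [567. 383.]
tray corner guess [555. 261.]
tray corner guess [393. 412.]
tray corner guess [370. 291.]
```

View pics/tray.png

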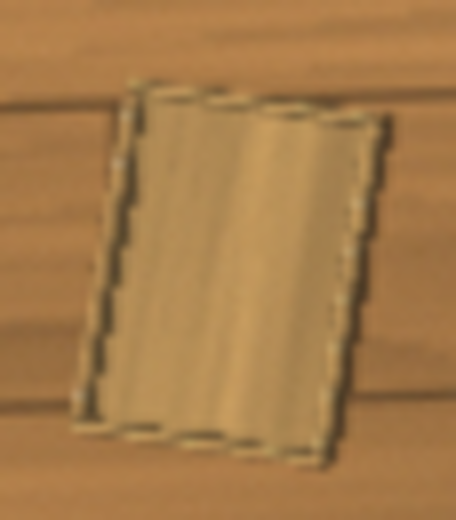

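```bash
python3 -m handwheel '[[[0,0,0],[0.04,0.02,-0.1],1],[[0,0,0],[0.04,0.02,-0.104],1],[[0,0,29],[0.253,0.145,-0.104],1],[[0,0,29],[0.253,0.145,-0.104],1],[[0,0,29],[0.253,0.145,-0.104],1],[[0,0,29],[0.253,0.145,-0.104],1],[[0,0,29],[0.253,0.145,-0.104],1],[[0,0,29],[0.253,0.145,-0.104],1],[[0,0,29],[0.253,0.145,-0.104],1],[[0,0,29],[0.253,0.145,-0.104],1],[[0,0,29],[0.253,0.145,-0.104],1]]'
python3 - <<'E'
from plant import get_obs,capture
import cv2,numpy as np
o=get_obs();print(np.round(o["tool_pos"]),np.round(o["tcp_rot"],3))
c=capture("wrist");np.savez("w1.npz",**c);cv2.imwrite("pics/w1.png",c["image"][:,:,::-1])
T=c["camera_from_world"];print(-T[:3,:3].T@T[:3,3],T[:3,:3].round(2).tolist())
from h import *
print("nominal handle top px",proj(c,[520,-541,230]))
c=capture("side");np.savez("s1.npz",**c)
E
```

```text
time: 1.2
tool_pos: [479.1, -531.1, 331.9]
tcp_rot: [3.141, -0.0, -0.133]
contact_force: [0.2, -0.4, 0.5]
grip_width: 91.8
finger_force: 0.0
[ 479. -531.  332.] [ 3.141 -0.    -0.133]
[ 553.30878601 -538.7057332   489.8060432 ] [[-0.13, -0.99, 0.0], [-0.95, 0.13, 0.28], [-0.27, 0.04, -0.96]]
nominal handle top px [290.41864197 158.57483376]
```

View pics/w1.png

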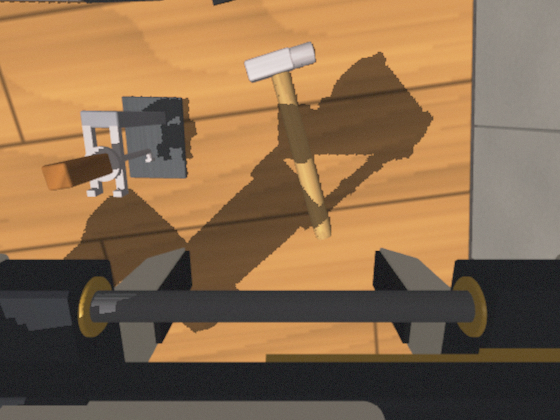

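The wrist view shows the handle top at (60,175) and the pick left of where I expected it. I forgot the 391 px offset of the second panel, so I'm recomputing.

```bash
python3 - <<'E'
from h import *
t=load("top0");w=load("w1")
g=lambda u,v,z:ray(t,355+(u-391)/7.82-.5,185+v/7.82-.5,z)[:2].round()
print("handle top",g(648,180,230),"lips",g(583,240,156),g(643,262,156))
a,b,c=g(500,95,8),g(484,300,8),g(632,314,8);print("plate",a,b,c,np.degrees(np.arctan2(*((a-b)[::-1]))))
print("wrist handle top",ray(w,58,177,230).round(),"lips ctr",ray(w,95,192,158).round(),ray(w,121,194,158).round(),"post top corners",ray(w,83,113,150).round(),ray(w,163,112,150).round(), "collar ctr",ray(w,105,163,156).round())
a,b,c,d=[ray(w,*k,8)[:2].round() for k in[(123,97),(182,98),(186,177),(134,178)]];print("plate",a,b,c,d)
g=lambda u,v:ray(t,175+u/8-.5,200+v/8-.5,22)[:2]
q=[g(*k) for k in[(135,82),(385,115),(75,428),(325,462)]];print("tray",np.mean(q,0),np.round(q),np.degrees(np.arctan2(*((q[0]+q[1]-q[2]-q[3])[::-1]))))
E
```

```text
handle top [ 526. -361.] lips [ 507. -344.] [ 496. -372.]
plate [ 602. -334.] [ 494. -320.] [ 485. -396.] -7.386043151267269
wrist handle top [ 530. -363.  230.] lips ctr [ 504. -346.  158.] [ 498. -371.  158.] post top corners [ 579. -352.  150.] [ 570. -427.  150.] collar ctr [ 530. -363.  156.]
plate [ 602. -332.] [ 590. -410.] [ 485. -393.] [ 494. -320.]
tray [470.34987255 341.80635706] [[568. 389.]
 [547. 262.]
 [393. 421.]
 [373. 295.]] -10.33026581472301
```

```bash
python3 - <<'E'
from h import *
w=load("w1");s=load("s1")
a=cv2.resize(w["image"][90:210,35:195],(533,400),interpolation=cv2.INTER_CUBIC)
b=cv2.resize(s["image"][125:200,335:385],(266,400),interpolation=cv2.INTER_CUBIC)
cv2.imwrite("pics/z2.png",np.hstack([a,b])[:,:,::-1])
E
```

```text
(no output)
```

View pics/z2.png

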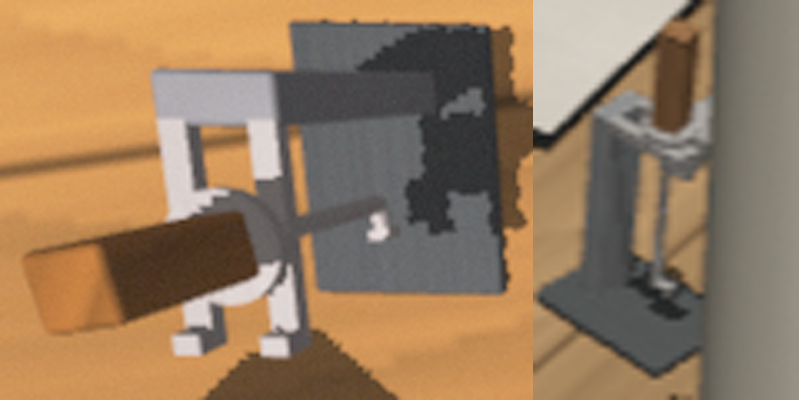

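The foot runs from about crop (383,205) to (376,225), which is towards the robot, so the pick's x matches the bracket's x (about -9°). I still need the handle's yaw.

```bash
python3 - <<'E'
from h import *
w=load("w1");t=load("top0")
f=lambda u,v,z:ray(w,35+u/3.33-.5,90+v/3.33-.5,z)[:2]
q=np.array([f(*k,230) for k in[(25,258),(102,240),(122,322),(45,335)]]);print(q.round(),q.mean(0))
for a,b in((3,0),(2,1)):print(np.degrees(np.arctan2(*((q[b]-q[a])[::-1]))))
for a,b in((0,1),(3,2)):print("side",q[b]-q[a])
print("collar",f(235,246,153),"foot",f(383,206,35),f(376,228,35))
print("prong ends",f(190,343,158),f(278,345,158),"post front corners",f(182,118,150),f(255,122,150))
E
```

```text
[[ 539. -354.]
 [ 540. -372.]
 [ 521. -371.]
 [ 521. -352.]] [ 530.30209043 -362.25050477]
-3.8445400241337393
-3.623631745386186
side [  1.63538878 -18.61031005]
side [  0.60480049 -18.61438374]
collar [ 529.58761941 -361.02801974] foot [ 528.85628307 -360.8034173 ] [ 520.80011504 -356.00564998]
prong ends [ 503.71834467 -342.55612756] [ 499.65809543 -368.27692709] post front corners [ 567.23793139 -354.40549837] [ 563.36356434 -374.93409334]
```

```bash
python3 -m handwheel '[[[0,0,0],[0.028,-0.174,0],1],[[0,0,0],[0.028,-0.174,0],1],[[0,0,0],[0.028,-0.174,0],1],[[0,0,0],[0.028,-0.174,0],1],[[0,0,0],[0.028,-0.174,0],1],[[0,0,0],[0.028,-0.174,0.04],1],[[0,0,0],[0.028,-0.174,0.08],1],[[0,0,0],[0.028,-0.174,0.12],1],[[0,0,0],[0.028,-0.174,0.15],1],[[0,0,0],[0.028,-0.174,0.152],1]]'
python3 - <<'E'
from plant import capture
import cv2,numpy as np
c=capture("wrist");np.savez("w2.npz",**c);cv2.imwrite("pics/w2.png",c["image"][:,:,::-1])
E
```

```text
time: 2.3
tool_pos: [528.5, -361.7, 174.6]
tcp_rot: [-3.137, 0.007, -0.133]
contact_force: [0.2, 0.5, 0.7]
grip_width: 91.8
finger_force: 0.0
```

View pics/w2.png

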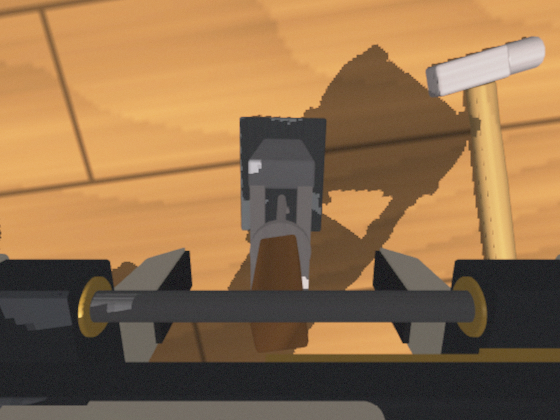

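The handle at (280,290) is centred between the fingers and square to the tool, so I'll close and lift.

```bash
python3 -m handwheel '[[[0,0,0],[0,0,0],0],[[0,0,0],[0,0,0],0],[[0,0,0],[0,0,0],0],[[0,0,0],[0,0,0],0],[[0,0,0],[0,0,0],0],[[0,0,0],[0,0,0],0],[[0,0,0],[0,0,0],0],[[0,0,0],[0,0,0],0],[[0,0,0],[0,0,0],0],[[0,0,0],[0,0,0],0]]'
```

```text
time: 3.35
tool_pos: [531.3, -362.0, 178.7]
tcp_rot: [-3.142, 0.0, -0.131]
contact_force: [0.2, 0.8, 0.9]
grip_width: 19.8
finger_force: 30.0
```

```bash
python3 -m handwheel '[[[0,0,0],[0,0,-0.01],0],[[0,0,0],[0,0,-0.03],0],[[0,0,0],[0,0,-0.06],0],[[0,0,0],[0,0,-0.09],0],[[0,0,0],[0,0,-0.12],0],[[0,0,0],[0,0,-0.15],0],[[0,0,0],[0,0,-0.15],0]]'
python3 -m handwheel '[[[0,0,0],[0,-0.02,0],0],[[0,0,1],[0,-0.06,0],0],[[0,0,2],[0.001,-0.1,0],0],[[0,0,3],[0.001,-0.14,0],0],[[0,0,4],[0.002,-0.18,0],0],[[0,0,5],[0.003,-0.22,0],0],[[0,0,6],[0.003,-0.26,0],0],[[0,0,6.7],[0.004,-0.3,0],0],[[0,0,6.7],[0.004,-0.34,0],0],[[0,0,6.7],[0.004,-0.375,0],0],[[0,0,6.7],[0.004,-0.392,0],0],[[0,0,6.7],[0.004,-0.392,0],0]]'
python3 -m handwheel '[[[0,0,0],[0,0,0],0],[[0,0,0],[0,0,0],0],[[0,0,0],[0,0,0],0]]'
python3 - <<'E'
from plant import capture,get_obs
import cv2,numpy as np
c=capture("wrist");np.savez("w3.npz",**c);cv2.imwrite("pics/w3.png",c["image"][:,:,::-1])
o=get_obs();print(o["tool_pos"],o["tcp_rot"])
E
```

```text
time: 4.05
tool_pos: [532.3, -362.9, 334.5]
tcp_rot: [3.136, -0.008, -0.131]
contact_force: [1.3, 0.8, -1.1]
grip_width: 20.1
finger_force: 30.0
time: 5.25
tool_pos: [586.4, 28.0, 328.1]
tcp_rot: [3.142, 0.001, -0.245]
contact_force: [-0.2, -0.6, -0.7]
grip_width: 20.0
finger_force: 30.0
time: 5.55
tool_pos: [586.6, 24.6, 328.6]
tcp_rot: [3.141, 0.0, -0.25]
contact_force: [0.4, 0.2, -1.9]
grip_width: 20.1
finger_force: 30.0
[586.5848593   24.7674296  328.68444034] [ 3.14131344e+00 -6.14216200e-05 -2.50095979e-01]
```

View pics/w3.png

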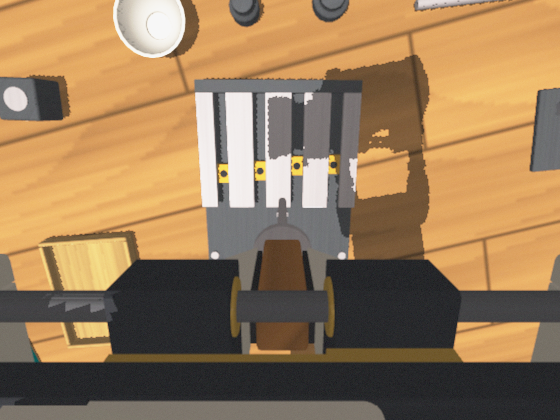

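The view is clear. Brass nuts sit at about (224,173), (260,171), (297,165) and (333,164), the mouth edge is at row 207, the bed's back corners are (197,80) and (361,80), and the pick's shaft is at (282,200).

```bash
python3 - <<'E'
from h import *
w=load("w3");hsv=cv2.cvtColor(w["image"],cv2.COLOR_RGB2HSV).astype(int)
m=((hsv[...,1]>150)&(hsv[...,0]>18)&(hsv[...,0]<30)&(hsv[...,2]>90)).astype(np.uint8);m[:140]=0;m[200:]=0;m[:,:205]=0;m[:,350:]=0
m=cv2.morphologyEx(m,cv2.MORPH_CLOSE,np.ones((9,9)))
q=[ray(w,*k,30)[:2] for k in[(196.5,79.5),(361.5,79.5),(202,207),(355,207)]]
print(np.round(q), np.linalg.norm(q[0]-q[1]),np.linalg.norm(q[2]-q[3]))
print("yaw back",np.degrees(np.arctan2(*((q[0]-q[1])[::-1])))-90,"mouth",np.degrees(np.arctan2(*((q[2]-q[3])[::-1])))-90,"sides",[np.degrees(np.arctan2(*((q[i]-q[i+2])[::-1]))) for i in(0,1)])
yv=q[0]-q[1]+q[2]-q[3];yv/=np.linalg.norm(yv);xv=np.array([yv[1],-yv[0]])
ob=(q[0]+q[1])/2-165*xv;om=(q[2]+q[3])/2;print("origin from back",ob,"from mouth",om,"yaw",np.degrees(np.arctan2(xv[1],xv[0])))
o=ob*.5+om*.5
n,l,st,ce=cv2.connectedComponentsWithStats(m)
for i in range(1,n):
    if st[i,4]<40:continue
    x,y,ww,h,_=st[i];P=[ray(w,x+ww/2-.5,v,19)[:2]-o for v in(y-.5,y+h-.5)]
    print(st[i],"x back/front",[round(p@xv,1) for p in P],"y",[round(p@yv,1) for p in P])
# rib edges on row 110 & 190: gradient
for r in(95,150,195):
    g=cv2.GaussianBlur(w["image"],(3,3),0)[r].max(1).astype(int);d=np.diff(g)
    print(r,[(i,int(d[i])) for i in range(195,362) if abs(d[i])>28])
E
```

```text
[[725. 101.]
 [674. -98.]
 [566. 145.]
 [514. -59.]] 205.42435198694542 210.7650963172776
yaw back -14.331145014335519 mouth -14.34366180045373 sides [np.float64(-15.640219394338407), np.float64(-13.779968960972916)]
origin from back [539.2656339   42.46376843] from mouth [540.03158162  43.37198778] yaw -14.33748371812215
[329 155  11  19 190] x back/front [np.float64(70.8), np.float64(44.9)] y [np.float64(-74.6), np.float64(-75.6)]
[292 156  11  19 200] x back/front [np.float64(69.4), np.float64(43.5)] y [np.float64(-24.6), np.float64(-24.9)]
[254 161  11  20 194] x back/front [np.float64(62.7), np.float64(35.2)] y [np.float64(27.0), np.float64(27.5)]
[218 164  10  19 184] x back/front [np.float64(58.6), np.float64(32.4)] y [np.float64(76.7), np.float64(78.0)]
95 [(211, -52), (212, -71), (213, -36), (224, 53), (225, 37), (250, -33), (251, -68), (252, -55), (264, 53), (265, 33), (290, -51), (291, -70), (303, 49), (304, 42), (311, -43), (312, -32)]
150 [(214, -58), (215, -67), (216, -30), (226, 48), (227, 38), (252, -63), (253, -67), (264, 52), (265, 34), (267, -43), (268, -41)]
195 [(216, -52), (217, -77), (218, -40), (228, 55), (229, 36), (252, -34), (253, -69), (254, -57), (265, 54), (266, 32), (289, -54), (290, -74), (301, 54), (302, 39), (326, -45), (327, -50), (356, 36), (357, 41)]
```

```bash
python3 - <<'E'
from h import *
w=load("w3");print(w["fx"])
yw=np.radians(-14.34);xv=np.array([np.cos(yw),np.sin(yw)]);yv=np.array([-xv[1],xv[0]]);o=np.array([539.7,43.])
for r,L in((95,[(212.2,225),(251.4,264.8),(290.8,304)]),(150,[(215,227),(253,265)]),(195,[(217.2,228.9),(253.7,265.9),(290,302)])):
    for a,b in L: 
        p,q=[ray(w,k+.2,r,30)[:2]-o for k in(a,b)];m=(p+q)/2;print(r,"slot mid x,y",(m@xv).round(1),(m@yv).round(1),"w",abs((p-q)@yv).round(1))
im=cv2.resize(w["image"][190:300,225:345],None,fx=5,fy=5,interpolation=cv2.INTER_CUBIC);cv2.imwrite("pics/w3z.png",im[:,:,::-1])
T=np.array([586.6,24.7]);print("tcp in bed",(T-o)@xv,(T-o)@yv)
for z in(189,182,300):print("expected px of axis at z",z,proj(w,[*T,z]))
E
```

```text
343.3280903325136
95 slot mid x,y 146.4 75.3 w 16.1
95 slot mid x,y 146.4 25.5 w 16.9
95 slot mid x,y 146.4 -24.0 w 16.6
150 slot mid x,y 77.9 75.6 w 15.8
150 slot mid x,y 77.9 25.6 w 15.8
195 slot mid x,y 17.2 75.8 w 16.0
195 slot mid x,y 17.2 25.6 w 16.6
195 slot mid x,y 17.2 -23.7 w 16.4
tcp in bed 49.97120018508128 -6.113849201814753
expected px of axis at z 189 [284.10173991 199.96087671]
expected px of axis at z 182 [284.05084689 198.09808161]
expected px of axis at z 300 [285.36691315 246.26896999]
```

View pics/w3z.png

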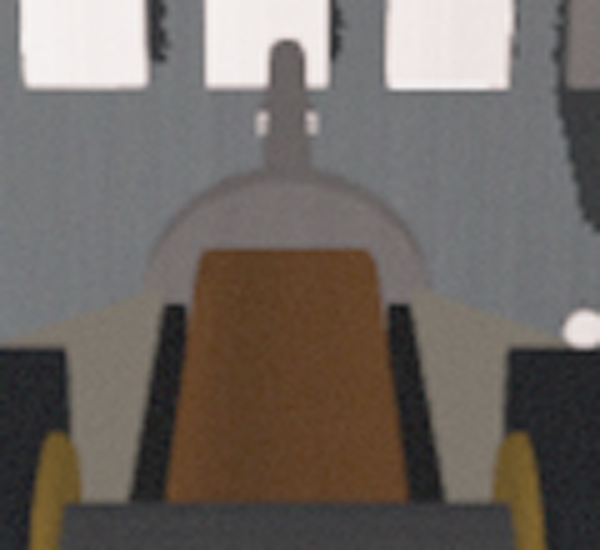

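The foot hangs straight and its blade is square to the slots, about 1.4 mm to the left of nominal. I'll go over slot 2 (y=-25) just above the lips and check.

```bash
python3 -m handwheel '[[[0,0,0],[0.02,0.01,0],0],[[0,0,0],[0.045,0.0194,0.02],0],[[0,0,0],[0.045,0.0194,0.05],0],[[0,0,0],[0.045,0.0194,0.08],0],[[0,0,0],[0.045,0.0194,0.11],0],[[0,0,0],[0.045,0.0194,0.13],0],[[0,0,0],[0.045,0.0194,0.145],0],[[0,0,0],[0.045,0.0194,0.145],0],[[0,0,0],[0.045,0.0194,0.145],0],[[0,0,0],[0.045,0.0194,0.145],0]]'
python3 - <<'E'
from plant import capture
from h import *
c=capture("wrist");s=capture("side");np.savez("s4.npz",**s);np.savez("w4.npz",**c)
a=cv2.resize(c["image"][120:260,210:350],(480,480),interpolation=cv2.INTER_CUBIC)
p=proj(s,[610,0,40]);u,v=int(p[0]),int(p[1])
b=cv2.resize(s["image"][v-50:v+50,u-33:u+34],(320,480),interpolation=cv2.INTER_CUBIC)
cv2.imwrite("pics/z4.png",np.hstack([a,b])[:,:,::-1])
E
```

```text
time: 6.6
tool_pos: [626.1, -4.2, 185.1]
tcp_rot: [-3.141, -0.002, -0.249]
contact_force: [-0.1, -0.5, -0.1]
grip_width: 20.0
finger_force: 30.0
```

View pics/z4.png

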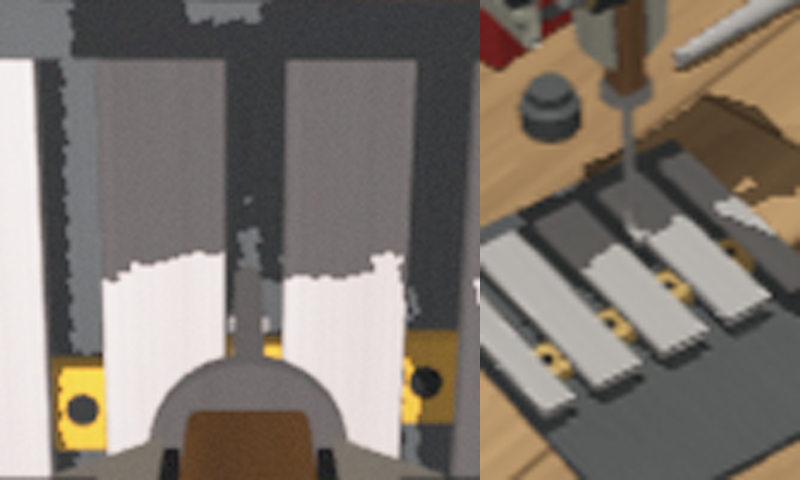

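The foot is at crop (249,268) and the slot middle is about 255, so it sits 1.6 mm too far left. I'll shift 1.5 mm right, lower, and drag.

```bash
python3 -m handwheel '[[[0,0,0],[0,0.0015,0],0],[[0,0,0],[0,0.0015,0],0],[[0,0,0],[0,0.0015,0.006],0],[[0,0,0],[0,0.0015,0.012],0],[[0,0,0],[0,0.0015,0.018],0],[[0,0,0],[0,0.0015,0.023],0],[[0,0,0],[0,0.0015,0.0262],0],[[0,0,0],[0,0.0015,0.0262],0],[[0,0,0],[0,0.0015,0.0262],0],[[0,0,0],[0,0.0015,0.0262],0]]'
```

```text
time: 7.7
tool_pos: [625.3, -5.3, 157.8]
tcp_rot: [-3.142, -0.001, -0.248]
contact_force: [-0.2, 0.5, -1.5]
grip_width: 20.0
finger_force: 30.0
```

```bash
python3 -m handwheel '[[[0,0,0],[-0.006,0,0],0],[[0,0,0],[-0.016,0,0],0],[[0,0,0],[-0.026,0,0],0],[[0,0,0],[-0.036,0,0],0],[[0,0,0],[-0.047,0,0],0],[[0,0,0],[-0.058,0,0],0],[[0,0,0],[-0.069,0,0],0],[[0,0,0],[-0.08,0,0],0],[[0,0,0],[-0.09,0,0],0],[[0,0,0],[-0.099,0,0],0],[[0,0,0],[-0.106,0,0],0],[[0,0,0],[-0.111,0,0],0]]'
python3 -m handwheel '[[[0,0,0],[0.0,0,0],0],[[0,0,0],[0.015,0,-0.005],0],[[0,0,0],[0.025,0,-0.03],0],[[0,0,0],[0.06,0,-0.04],0],[[0,0,0],[0.1,0,-0.04],0],[[0,0,0],[0.111,0.04,-0.04],0],[[0,0,0],[0.111,0.05,-0.04],0],[[0,0,0],[0.111,0.05,-0.04],0],[[0,0,0],[0.111,0.05,-0.04],0]]'
python3 - <<'E'
from plant import capture
from h import *
c=capture("wrist");s=capture("top");np.savez("t5.npz",**s);np.savez("w5.npz",**c)
a=cv2.resize(c["image"][120:260,210:350],(480,480),interpolation=cv2.INTER_CUBIC)
s=capture("side");p=proj(s,[570,10,40]);u,v=int(p[0]),int(p[1])
b=cv2.resize(s["image"][v-60:v+60,u-40:u+40],(320,480),interpolation=cv2.INTER_CUBIC)
cv2.imwrite("pics/z5.png",np.hstack([a,b])[:,:,::-1])
E
```

```text
time: 8.9
tool_pos: [517.0, 22.1, 157.7]
tcp_rot: [3.142, -0.0, -0.248]
contact_force: [1.5, -0.7, -1.0]
grip_width: 20.1
finger_force: 30.0
time: 9.8
tool_pos: [612.5, -53.2, 197.4]
tcp_rot: [-3.141, 0.001, -0.249]
contact_force: [0.3, 0.2, -0.3]
grip_width: 19.6
finger_force: 30.0
```

View pics/z5.png

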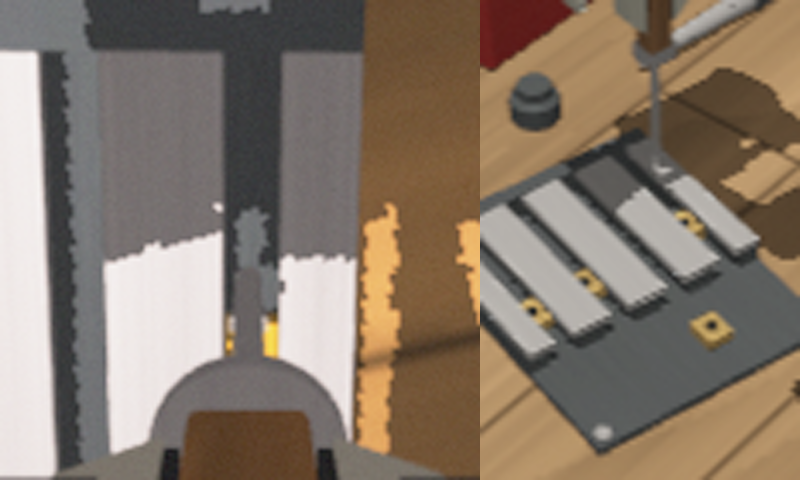

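Nut 2 lies on the ledge and the foot is over slot 1, about 1 mm left of its middle. I'll shift slightly and drag nut 1.

```bash
python3 -m handwheel '[[[0,0,0],[0,0.0008,0],0],[[0,0,0],[0,0.0008,0.01],0],[[0,0,0],[0,0.0008,0.018],0],[[0,0,0],[0,0.0008,0.026],0],[[0,0,0],[0,0.0008,0.034],0],[[0,0,0],[0,0.0008,0.04],0],[[0,0,0],[0,0.0008,0.04],0],[[0,0,0],[0,0.0008,0.04],0],[[0,0,0],[0,0.0008,0.04],0]]'
```

```text
time: 10.85
tool_pos: [612.9, -54.6, 157.9]
tcp_rot: [3.142, -0.001, -0.248]
contact_force: [0.3, 0.5, -1.9]
grip_width: 19.7
finger_force: 30.0
```

```bash
python3 -m handwheel '[[[0,0,0],[-0.006,0,0],0],[[0,0,0],[-0.016,0,0],0],[[0,0,0],[-0.026,0,0],0],[[0,0,0],[-0.036,0,0],0],[[0,0,0],[-0.047,0,0],0],[[0,0,0],[-0.058,0,0],0],[[0,0,0],[-0.069,0,0],0],[[0,0,0],[-0.08,0,0],0],[[0,0,0],[-0.09,0,0],0],[[0,0,0],[-0.099,0,0],0],[[0,0,0],[-0.106,0,0],0],[[0,0,0],[-0.111,0,0],0]]'
python3 -m handwheel '[[[0,0,0],[0.0,0,0],0],[[0,0,0],[0.015,0,-0.005],0],[[0,0,0],[0.025,0,-0.03],0],[[0,0,0],[0.06,-0.03,-0.04],0],[[0,0,0],[0.1,-0.07,-0.04],0],[[0,0,0],[0.111,-0.098,-0.04],0],[[0,0,0],[0.111,-0.1005,-0.04],0],[[0,0,0],[0.111,-0.1005,-0.04],0],[[0,0,0],[0.111,-0.1005,-0.04],0]]'
python3 - <<'E'
from plant import capture
from h import *
c=capture("wrist");np.savez("w6.npz",**c)
a=cv2.resize(c["image"][120:260,210:350],(480,480),interpolation=cv2.INTER_CUBIC)
s=capture("side");p=proj(s,[570,10,40]);u,v=int(p[0]),int(p[1])
b=cv2.resize(s["image"][v-60:v+60,u-40:u+40],(320,480),interpolation=cv2.INTER_CUBIC)
cv2.imwrite("pics/z6.png",np.hstack([a,b])[:,:,::-1])
E
```

```text
time: 12.05
tool_pos: [504.5, -27.1, 157.7]
tcp_rot: [3.142, -0.0, -0.248]
contact_force: [-0.1, 0.1, -0.8]
grip_width: 19.9
finger_force: 30.0
time: 12.95
tool_pos: [636.6, 42.2, 197.2]
tcp_rot: [3.141, 0.001, -0.249]
contact_force: [-0.7, -0.4, -1.4]
grip_width: 19.8
finger_force: 30.0
```

View pics/z6.png

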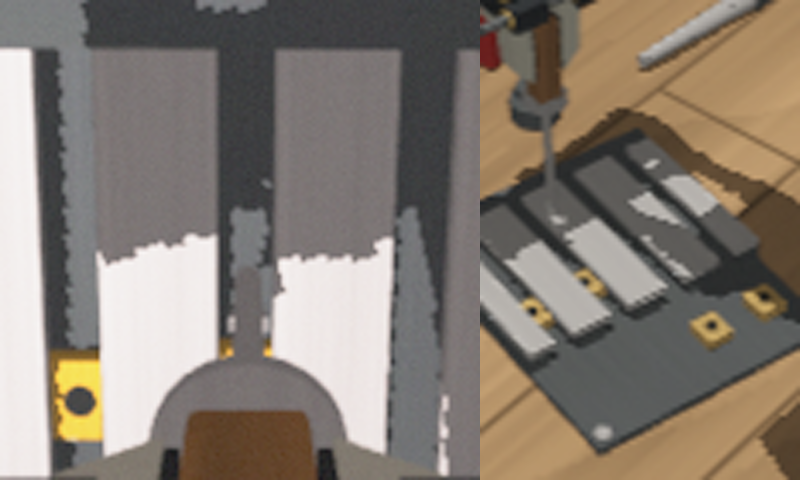

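Nuts 1 and 2 are out, and the foot is centred over slot 3 (nut 3).

```bash
python3 -m handwheel '[[[0,0,0],[0,-0.0003,0],0],[[0,0,0],[0,-0.0003,0.01],0],[[0,0,0],[0,-0.0003,0.018],0],[[0,0,0],[0,-0.0003,0.026],0],[[0,0,0],[0,-0.0003,0.034],0],[[0,0,0],[0,-0.0003,0.04],0],[[0,0,0],[0,-0.0003,0.04],0],[[0,0,0],[0,-0.0003,0.04],0]]'
```

```text
time: 13.85
tool_pos: [637.5, 43.2, 157.4]
tcp_rot: [3.142, -0.0, -0.248]
contact_force: [0.2, 0.2, -1.4]
grip_width: 19.7
finger_force: 30.0
```

```bash
python3 -m handwheel '[[[0,0,0],[-0.006,0,0],0],[[0,0,0],[-0.016,0,0],0],[[0,0,0],[-0.026,0,0],0],[[0,0,0],[-0.036,0,0],0],[[0,0,0],[-0.047,0,0],0],[[0,0,0],[-0.058,0,0],0],[[0,0,0],[-0.069,0,0],0],[[0,0,0],[-0.08,0,0],0],[[0,0,0],[-0.09,0,0],0],[[0,0,0],[-0.099,0,0],0],[[0,0,0],[-0.106,0,0],0],[[0,0,0],[-0.111,0,0],0]]'
python3 -m handwheel '[[[0,0,0],[0.0,0,0],0],[[0,0,0],[0.015,0,-0.005],0],[[0,0,0],[0.025,0,-0.03],0],[[0,0,0],[0.06,-0.02,-0.04],0],[[0,0,0],[0.1,-0.04,-0.04],0],[[0,0,0],[0.111,-0.05,-0.04],0],[[0,0,0],[0.111,-0.05,-0.04],0],[[0,0,0],[0.111,-0.05,-0.04],0],[[0,0,0],[0.111,-0.05,-0.04],0]]'
python3 - <<'E'
from plant import capture
from h import *
c=capture("wrist");np.savez("w7.npz",**c)
for r in(180,195,198,202):
    g=cv2.GaussianBlur(c["image"],(3,3),0)[r].max(1).astype(int);d=np.diff(g)
    print(r,[(i,int(d[i])) for i in range(255,310) if abs(d[i])>20])
E
```

```text
time: 15.05
tool_pos: [529.3, 70.6, 157.7]
tcp_rot: [3.142, -0.0, -0.248]
contact_force: [0.7, -0.4, -1.6]
grip_width: 19.5
finger_force: 30.0
time: 15.95
tool_pos: [648.8, 91.3, 197.4]
tcp_rot: [3.141, 0.001, -0.248]
contact_force: [-0.1, -0.0, -0.8]
grip_width: 19.9
finger_force: 30.0
180 [(273, -25), (289, 22), (290, 24)]
195 [(272, -45), (273, -76), (274, -44), (284, -22), (285, -23), (289, 50), (290, 47), (291, 29), (301, -26), (302, -27)]
198 [(272, -45), (273, -76), (274, -44), (277, 24), (289, 49), (290, 40)]
202 [(272, -44), (273, -76), (274, -45), (291, 34), (292, 40), (293, 21)]
```

```bash
python3 -m handwheel '[[[0,0,0],[0,-0.0003,0],0],[[0,0,0],[0,-0.0003,0.01],0],[[0,0,0],[0,-0.0003,0.018],0],[[0,0,0],[0,-0.0003,0.026],0],[[0,0,0],[0,-0.0003,0.034],0],[[0,0,0],[0,-0.0003,0.04],0],[[0,0,0],[0,-0.0003,0.04],0],[[0,0,0],[0,-0.0003,0.04],0]]'
```

```text
time: 16.8
tool_pos: [649.8, 92.0, 157.4]
tcp_rot: [3.142, 0.0, -0.248]
contact_force: [0.2, 0.1, -1.1]
grip_width: 19.8
finger_force: 30.0
```

```bash
python3 -m handwheel '[[[0,0,0],[-0.006,0,0],0],[[0,0,0],[-0.016,0,0],0],[[0,0,0],[-0.026,0,0],0],[[0,0,0],[-0.036,0,0],0],[[0,0,0],[-0.047,0,0],0],[[0,0,0],[-0.058,0,0],0],[[0,0,0],[-0.069,0,0],0],[[0,0,0],[-0.08,0,0],0],[[0,0,0],[-0.09,0,0],0],[[0,0,0],[-0.099,0,0],0],[[0,0,0],[-0.106,0,0],0],[[0,0,0],[-0.111,0,0],0]]'
python3 -m handwheel '[[[0,0,0],[0.0,0,0],0],[[0,0,0],[0.015,0,-0.005],0],[[0,0,0],[0.02,0,-0.04],0],[[0,0,0],[0.02,0,-0.09],0],[[0,0,0],[0.02,0,-0.14],0],[[0,0,0],[0.02,0,-0.175],0],[[0,0,0],[0.02,0,-0.175],0],[[0,0,0],[0.02,0,-0.175],0]]'
python3 - <<'E'
from plant import capture,get_obs
from h import *
o=get_obs();print(o["tool_pos"],o["tcp_rot"])
s=capture("side");np.savez("s8.npz",**s)
p=proj(s,[520,30,10]);u,v=int(p[0]),int(p[1])
b=cv2.resize(s["image"][v-75:v+75,u-80:u+80],(640,600),interpolation=cv2.INTER_CUBIC)
cv2.imwrite("pics/z8.png",b[:,:,::-1])
E
```

```text
time: 18.0
tool_pos: [541.7, 119.4, 157.7]
tcp_rot: [-3.142, -0.0, -0.248]
contact_force: [1.1, -0.1, -1.6]
grip_width: 19.7
finger_force: 30.0
time: 18.8
tool_pos: [561.7, 114.2, 332.5]
tcp_rot: [-3.141, -0.001, -0.248]
contact_force: [-0.4, 0.1, -1.5]
grip_width: 19.7
finger_force: 30.0
[561.69927072 114.21854976 332.49877879] [-3.14146402e+00 -7.60631661e-04 -2.48476131e-01]
```

View pics/z8.png

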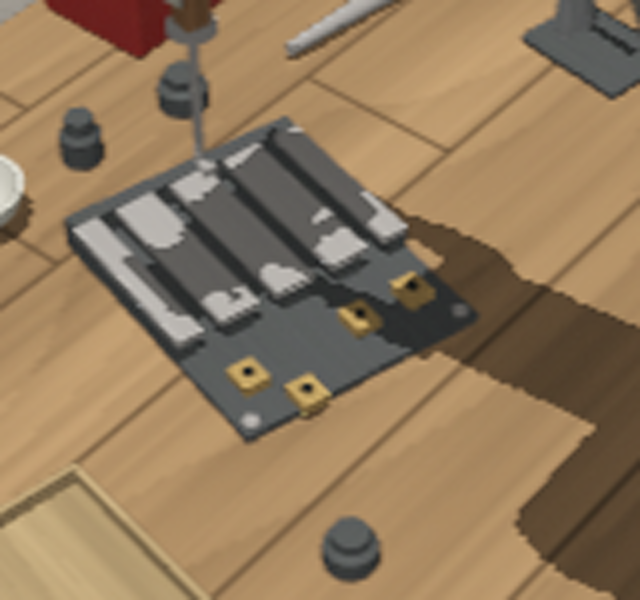

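All four nuts are on the ledge; nut 3 was knocked to the front edge at crop (306,392). Next the pick goes back to its bracket.

```bash
python3 -m handwheel '[[[0,0,0],[0.004,0.02,0],0],[[0,0,-1],[0.011,0.06,0],0],[[0,0,-2],[0.019,0.1,0],0],[[0,0,-3],[0.027,0.145,0],0],[[0,0,-4],[0.036,0.19,0],0],[[0,0,-5],[0.044,0.235,0],0],[[0,0,-6],[0.052,0.28,0],0],[[0,0,-6.7],[0.061,0.325,0],0],[[0,0,-6.7],[0.069,0.37,0],0],[[0,0,-6.7],[0.077,0.41,0],0],[[0,0,-6.7],[0.084,0.45,0],0],[[0,0,-6.7],[0.0877,0.4691,0],0]]'
python3 -m handwheel '[[[0,0,0],[0,0,0],0],[[0,0,0],[0,0,0],0],[[0,0,0],[0,0,0],0],[[0,0,0],[0,0,0],0],[[0,0,0],[0,0,0],0]]'
python3 - <<'E'
from h import *
from plant import get_obs
o=get_obs();print(o["tool_pos"],o["tcp_rot"],delta(np.array([531.3,-362,178.7])-o["tool_pos"],0))
E
```

```text
time: 20.05
tool_pos: [529.7, -365.2, 329.0]
tcp_rot: [-3.14, 0.005, -0.135]
contact_force: [-0.9, 0.8, -1.3]
grip_width: 19.8
finger_force: 30.0
time: 20.55
tool_pos: [531.5, -360.9, 332.9]
tcp_rot: [3.141, -0.0, -0.13]
contact_force: [-0.5, -1.3, -0.7]
grip_width: 20.0
finger_force: 30.0
[ 531.54814983 -360.92523023  332.86891754] [ 3.14138163e+00 -3.43457154e-04 -1.29961058e-01] [-0.00015972  0.00106533  0.1541691 ]
```

```bash
python3 -m handwheel '[[[0,0,0],[0,0.001,0],0],[[0,0,0],[0,0.001,0.03],0],[[0,0,0],[0,0.001,0.06],0],[[0,0,0],[0,0.001,0.09],0],[[0,0,0],[0,0.001,0.115],0],[[0,0,0],[0,0.001,0.13],0],[[0,0,0],[0,0.001,0.14],0],[[0,0,0],[0,0.001,0.147],0],[[0,0,0],[0,0.001,0.151],0],[[0,0,0],[0,0.001,0.153],0],[[0,0,0],[0,0.001,0.153],0],[[0,0,0],[0,0.001,0.153],0]]'
python3 - <<'E'
from plant import capture
from h import *
c=capture("wrist")
a=cv2.resize(c["image"][80:320,180:380],(500,600),interpolation=cv2.INTER_CUBIC)
cv2.imwrite("pics/z9.png",a[:,:,::-1])
E
```

```text
time: 21.75
tool_pos: [531.4, -363.1, 180.2]
tcp_rot: [3.141, -0.001, -0.131]
contact_force: [-0.2, 0.7, -0.9]
grip_width: 19.8
finger_force: 30.0
```

View pics/z9.png

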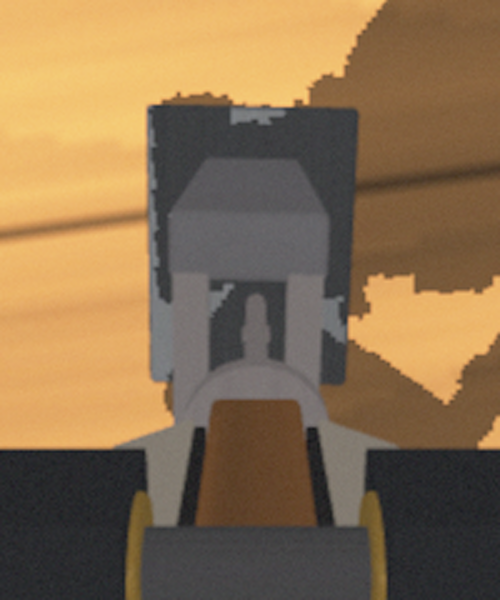

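The shaft hangs between the prongs at crop (257,300) and the collar is just above them. I'll nudge 1 mm left, lower 1 mm, release and rise.

```bash
python3 -m handwheel '[[[0,0,0],[0,-0.001,0],0],[[0,0,0],[0,-0.001,0.0012],0],[[0,0,0],[0,-0.001,0.0012],0],[[0,0,0],[0,-0.001,0.0012],0.15],[[0,0,0],[0,-0.001,0.0012],0.3],[[0,0,0],[0,-0.001,0.0012],0.6],[[0,0,0],[0,-0.001,0.0012],1],[[0,0,0],[0,-0.001,0.0012],1],[[0,0,0],[0,-0.001,0.0012],1],[[0,0,0],[0,-0.001,0.0012],1],[[0,0,0],[0,-0.001,0.0012],1]]'
python3 -m handwheel '[[[0,0,0],[0,0,-0.01],1],[[0,0,0],[0,0,-0.04],1],[[0,0,0],[0,0,-0.08],1],[[0,0,0],[0,0,-0.12],1],[[0,0,0],[0,0,-0.15],1],[[0,0,0],[0,0,-0.15],1],[[0,0,0],[0,0,-0.15],1]]'
python3 - <<'E'
from plant import capture
from h import *
from plant import get_obs
o=get_obs();print(o["tool_pos"],o["tcp_rot"])
t=capture("top");np.savez("t9.npz",**t);w=capture("wrist");np.savez("w9.npz",**w)
a=cv2.resize(t["image"][165:275,180:325],(580,440),interpolation=cv2.INTER_CUBIC)
b=cv2.resize(w["image"][130:290,230:310],(220,440),interpolation=cv2.INTER_CUBIC)
cv2.imwrite("pics/z10.png",np.hstack([a,b])[:,:,::-1])
E
```

```text
time: 22.9
tool_pos: [531.3, -361.9, 178.3]
tcp_rot: [3.142, 0.0, -0.131]
contact_force: [0.5, 0.1, -0.1]
grip_width: 70.6
finger_force: 0.0
time: 23.6
tool_pos: [531.3, -362.0, 329.3]
tcp_rot: [3.141, -0.001, -0.131]
contact_force: [0.0, -0.3, -0.4]
grip_width: 91.8
finger_force: 0.0
[ 531.28413679 -361.97255325  329.28793372] [ 3.14050532e+00 -1.48781065e-03 -1.31336592e-01]
```

View pics/z10.png

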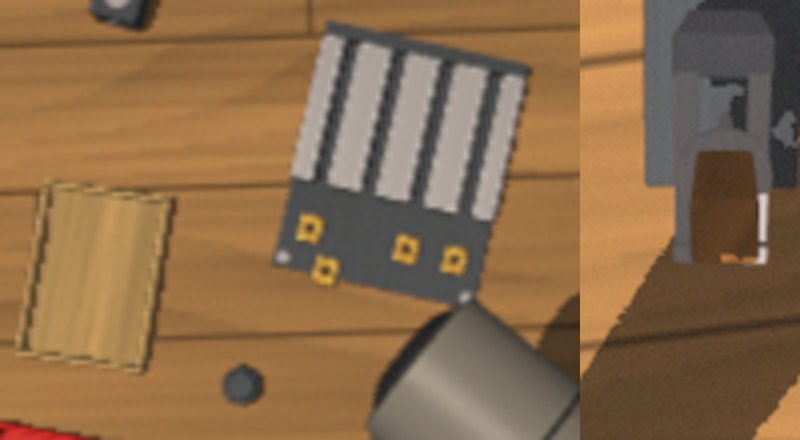

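The pick hangs upright in the fork. The nuts in the top crop are at (309,228), (325,270), (405,248) and (453,260), with nut 3 overhanging the ledge. I've now viewed 15 pictures, one over the limit of 14, so from here I'll measure numerically only. Next I'll move over the ledge.

```bash
python3 -m handwheel '[[[0,0,1],[-0.009,-0.04,0],1],[[0,0,2],[-0.018,-0.085,0],1],[[0,0,3],[-0.027,-0.13,0],1],[[0,0,4],[-0.036,-0.175,0],1],[[0,0,5],[-0.045,-0.22,0],1],[[0,0,6],[-0.054,-0.265,0],1],[[0,0,7],[-0.064,-0.31,0],1],[[0,0,7],[-0.073,-0.355,0],1],[[0,0,7],[-0.082,-0.4,0],1],[[0,0,7],[-0.087,-0.424,0],1],[[0,0,7],[-0.087,-0.424,0],1],[[0,0,7],[-0.087,-0.424,0],1]]'
python3 -m handwheel '[[[0,0,0],[0,0,0],1],[[0,0,0],[0,0,0],1],[[0,0,0],[0,0,0],1]]'
cat > nuts.py <<'E'
from h import *
from plant import get_obs,capture
o=get_obs();tp=np.array(o["tool_pos"]);print("tcp",tp.round(1),np.round(o["tcp_rot"],3))
w=capture("wrist");np.savez("wn.npz",**w)
hsv=cv2.cvtColor(w["image"],cv2.COLOR_RGB2HSV).astype(int)
b0=np.array([539.9,43.8]);yw=np.radians(-14.34);xv=np.array([np.cos(yw),np.sin(yw)]);yv=np.array([-xv[1],xv[0]])
m=((hsv[...,1]>165)&(hsv[...,0]>=20)&(hsv[...,0]<30)&(hsv[...,2]>80)).astype(np.uint8)
m=cv2.morphologyEx(m,cv2.MORPH_CLOSE,np.ones((7,7)))
n,l,st,ce=cv2.connectedComponentsWithStats(m)
for i in range(1,n):
    if st[i,4]<80 or st[i,4]>1500:continue
    cs,_=cv2.findContours((l==i).astype(np.uint8),cv2.RETR_EXTERNAL,cv2.CHAIN_APPROX_NONE)
    q=np.array([ray(w,*p[0],19)[:2] for p in cs[0]],np.float32);(cx,cy),(a,b),an=cv2.minAreaRect(q)
    p=np.array([cx,cy])-b0
    print(st[i].tolist(),"world",round(cx,1),round(cy,1),"bed",(p@xv).round(1),(p@yv).round(1),"size",round(a,1),round(b,1),"ang",round(an,1),"tool shift",(delta([cx-tp[0],cy-tp[1],10-tp[2]],0)*1000).round(1))
E
python3 nuts.py
```

```text
time: 24.9
tool_pos: [500.1, 69.9, 327.3]
tcp_rot: [3.141, 0.002, -0.252]
contact_force: [-1.0, 0.3, -0.6]
grip_width: 91.5
finger_force: 0.0
time: 25.2
tool_pos: [500.6, 68.8, 328.1]
tcp_rot: [3.141, 0.0, -0.255]
contact_force: [1.1, 0.1, 0.5]
grip_width: 91.9
finger_force: 0.0
tcp [500.6  68.8 328.1] [ 3.141  0.    -0.255]
[305, 161, 15, 19, 270] world 490.4 31.0 bed -44.8 -24.7 size 19.3 24.9 ang 76.4 tool shift [-3.000e-01  3.910e+01  3.181e+02]
[232, 162, 16, 19, 262] world 514.3 127.3 bed -45.5 74.6 size 20.6 24.7 ang 73.8 tool shift [ -1.4 -60.1 318.1]
[251, 189, 15, 19, 256] world 471.1 113.2 bed -83.9 50.2 size 19.7 25.9 ang 74.6 tool shift [-39.7 -35.6 318.1]
[80, 278, 26, 32, 207] world 394.5 400.0 bed -229.0 309.1 size 21.3 60.4 ang 31.6 tool shift [-186.1 -293.7  318.1]
[460, 278, 17, 10, 101] world 266.2 -157.2 bed -215.4 -262.5 size 23.8 14.4 ang 84.5 tool shift [-169.8  277.8  318.2]
[80, 318, 20, 18, 139] world 337.6 427.3 bed -291.0 321.5 size 26.3 25.7 ang 45.2 tool shift [-248.1 -305.8  318.1]
[469, 349, 91, 13, 621] world 117.6 -215.6 bed -344.9 -355.9 size 145.9 22.0 ang 76.8 tool shift [-298.9  371.8  318.2]
```

```bash
python3 -m handwheel '[[[0,0,0],[-0.0014,-0.04,0],0.5],[[0,0,0],[-0.0014,-0.06,0.03],0.5],[[0,0,0],[-0.0014,-0.06,0.075],0.5],[[0,0,0],[-0.0014,-0.06,0.12],0.5],[[0,0,0],[-0.0014,-0.06,0.165],0.5],[[0,0,0],[-0.0014,-0.06,0.21],0.5],[[0,0,0],[-0.0014,-0.06,0.25],0.5],[[0,0,0],[-0.0014,-0.06,0.28],0.5],[[0,0,0],[-0.0014,-0.06,0.3],0.5],[[0,0,0],[-0.0014,-0.06,0.312],0.5],[[0,0,0],[-0.0014,-0.06,0.317],0.5],[[0,0,0],[-0.0014,-0.06,0.317],0.5]]'
python3 -m handwheel '[[[0,0,0],[0,0,0],0],[[0,0,0],[0,0,0],0],[[0,0,0],[0,0,0],0],[[0,0,0],[0,0,0],0],[[0,0,0],[0,0,0],0],[[0,0,0],[0,0,0],0],[[0,0,0],[0,0,-0.02],0],[[0,0,0],[0,0,-0.06],0],[[0,0,0],[0,0,-0.08],0],[[0,0,0],[0,0,-0.08],0]]'
python3 - <<'E'
from h import *
from plant import get_obs
o=get_obs();c=np.array([470,342.]);y=np.radians(-10.3);X=np.array([np.cos(y),np.sin(y)]);Y=np.array([-X[1],X[0]])
for a,b in((45,0),(-45,0),(0,30),(0,-30)):
    p=c+a*X+b*Y;print((a,b),p.round(1),delta([*(p-o["tool_pos"][:2]),0],0).round(4))
print(o["tool_pos"],o["tcp_rot"])
E
```

```text
time: 26.45
tool_pos: [514.5, 128.0, 11.3]
tcp_rot: [3.142, -0.0, -0.254]
contact_force: [0.3, 0.4, -0.5]
grip_width: 45.7
finger_force: 0.0
time: 27.45
tool_pos: [516.1, 128.5, 94.1]
tcp_rot: [-3.14, -0.006, -0.253]
contact_force: [0.2, -0.2, -1.1]
grip_width: 21.4
finger_force: 30.0
(45, 0) [514.3 334. ] [-5.330e-02 -1.985e-01  1.000e-04]
(-45, 0) [425.7 350. ] [-0.143  -0.1918 -0.0004]
(0, 30) [475.4 371.5] [-1.003e-01 -2.251e-01 -1.000e-04]
(0, -30) [464.6 312.5] [-0.0959 -0.1652 -0.0002]
[516.064817   128.48258869  94.1014267 ] [-3.13958555 -0.00554304 -0.2534654 ]
```

```bash
python3 -m handwheel '[[[0,0,0],[-0.009,-0.04,0],0],[[0,0,0],[-0.018,-0.085,0],0],[[0,0,0],[-0.027,-0.13,0],0],[[0,0,0],[-0.036,-0.175,0],0],[[0,0,0],[-0.0413,-0.1994,0],0],[[0,0,0],[-0.0413,-0.1994,0],0],[[0,0,0],[-0.0413,-0.1994,0.03],0],[[0,0,0],[-0.0413,-0.1994,0.06],0],[[0,0,0],[-0.0413,-0.1994,0.075],0],[[0,0,0],[-0.0413,-0.1994,0.08],0],[[0,0,0],[-0.0413,-0.1994,0.08],0],[[0,0,0],[-0.0413,-0.1994,0.08],0]]'
python3 -m handwheel '[[[0,0,0],[0,0,0],0.4],[[0,0,0],[0,0,0],0.4],[[0,0,0],[0,0,0],0.4],[[0,0,0],[0,0,0],0.4],[[0,0,0],[0,0,-0.02],0.4],[[0,0,0],[0,0,-0.06],0.5],[[0,0,0],[0,0.03,-0.08],0.5],[[0,0,0],[0,0.07,-0.08],0.5],[[0,0,0],[0,0.11,-0.08],0.5],[[0,0,0],[0,0.13,-0.08],0.5],[[0,0,0],[0,0.13,-0.08],0.5],[[0,0,0],[0,0.13,-0.08],0.5]]'
python3 - <<'E'
from h import *
from plant import get_obs
o=get_obs();print(o["tool_pos"],o["tcp_rot"],delta([*(np.array([471.1,113.2])-o["tool_pos"][:2]),11.3-o["tool_pos"][2]],0))
E
```

```text
time: 28.65
tool_pos: [524.7, 331.2, 11.7]
tcp_rot: [-3.141, -0.001, -0.254]
contact_force: [0.0, -0.1, -0.9]
grip_width: 21.2
finger_force: 30.0
time: 29.85
tool_pos: [492.2, 206.0, 91.6]
tcp_rot: [-3.141, -0.001, -0.254]
contact_force: [0.7, -0.1, -0.3]
grip_width: 45.9
finger_force: 0.0
[492.15919506 205.96109813  91.62763236] [-3.14088694e+00 -8.12816704e-04 -2.54486677e-01] [0.00290625 0.0951318  0.08026291]
```

```bash
python3 -m handwheel '[[[0,0,0],[0.001,0.04,0],0.5],[[0,0,0],[0.002,0.08,0],0.5],[[0,0,0],[0.003,0.095,0],0.5],[[0,0,0],[0.003,0.095,0.03],0.5],[[0,0,0],[0.003,0.095,0.06],0.5],[[0,0,0],[0.003,0.095,0.075],0.5],[[0,0,0],[0.003,0.095,0.08],0.5],[[0,0,0],[0.003,0.095,0.08],0.5],[[0,0,0],[0.003,0.095,0.08],0.5]]'
python3 -m handwheel '[[[0,0,0],[0,0,0],0],[[0,0,0],[0,0,0],0],[[0,0,0],[0,0,0],0],[[0,0,0],[0,0,0],0],[[0,0,0],[0,0,0],0],[[0,0,0],[0,0,0],0],[[0,0,0],[0,0,-0.02],0],[[0,0,0],[0,0,-0.06],0],[[0,0,0],[0,0,-0.08],0],[[0,0,0],[0,0,-0.08],0],[[0,0,0],[0,0,-0.08],0]]'
python3 - <<'E'
from h import *
from plant import get_obs
o=get_obs();c=np.array([470,342.]);y=np.radians(-10.3);X=np.array([np.cos(y),np.sin(y)])
print(delta([*(c+19*X-o["tool_pos"][:2]),11.5-o["tool_pos"][2]],0))
E
```

```text
time: 30.75
tool_pos: [471.6, 113.6, 11.9]
tcp_rot: [-3.141, -0.001, -0.253]
contact_force: [-0.0, -0.1, 1.3]
grip_width: 46.1
finger_force: 0.0
time: 31.85
tool_pos: [470.5, 113.0, 91.0]
tcp_rot: [3.141, 0.0, -0.254]
contact_force: [0.2, 0.4, -0.7]
grip_width: 21.5
finger_force: 30.0
[-0.03892365 -0.22297248  0.07946854]
```

```bash
python3 -m handwheel '[[[0,0,0],[-0.008,-0.04,0],0],[[0,0,0],[-0.016,-0.085,0],0],[[0,0,0],[-0.024,-0.13,0],0],[[0,0,0],[-0.032,-0.175,0],0],[[0,0,0],[-0.038,-0.215,0],0],[[0,0,0],[-0.039,-0.223,0],0],[[0,0,0],[-0.039,-0.223,0.03],0],[[0,0,0],[-0.039,-0.223,0.06],0],[[0,0,0],[-0.039,-0.223,0.075],0],[[0,0,0],[-0.039,-0.223,0.0795],0],[[0,0,0],[-0.039,-0.223,0.0795],0],[[0,0,0],[-0.039,-0.223,0.0795],0]]'
python3 -m handwheel '[[[0,0,0],[0,0,0],0.4],[[0,0,0],[0,0,0],0.4],[[0,0,0],[0,0,0],0.4],[[0,0,0],[0,0,0],0.4],[[0,0,0],[0,0,-0.02],0.4],[[0,0,0],[0,0,-0.06],0.36],[[0,0,0],[0.005,0.04,-0.1],0.36],[[0,0,0],[0.01,0.085,-0.13],0.36],[[0,0,0],[0.015,0.13,-0.16],0.36],[[0,0,0],[0.02,0.175,-0.18],0.36],[[0,0,0],[0.025,0.22,-0.2],0.36],[[0,0,0],[0.03,0.265,-0.2],0.36]]'
python3 -m handwheel '[[[0,0,0],[0.02,0.04,0],0.36],[[0,0,0],[0.02,0.05,0],0.36],[[0,0,0],[0.02,0.05,0],0.36],[[0,0,0],[0.02,0.05,0],0.36],[[0,0,0],[0.02,0.05,0],0.36]]'
sed -i 's/>165)&(hsv\[...,0\]>=20)/>140)\&(hsv[...,0]>=19)/; s/2\]>80/2]>45/' nuts.py; sed -i '/^m=((/a m[245:]=0' nuts.py; python3 nuts.py
```

```text
time: 33.05
tool_pos: [488.5, 337.9, 10.9]
tcp_rot: [3.14, 0.001, -0.254]
contact_force: [0.1, -0.0, 0.7]
grip_width: 21.6
finger_force: 30.0
time: 34.25
tool_pos: [453.3, 81.6, 213.5]
tcp_rot: [-3.14, -0.005, -0.253]
contact_force: [0.6, -0.7, 0.4]
grip_width: 33.1
finger_force: 0.0
time: 34.75
tool_pos: [459.3, 30.8, 210.8]
tcp_rot: [-3.141, 0.0, -0.252]
contact_force: [-0.1, -0.2, 0.0]
grip_width: 32.9
finger_force: 0.0
tcp [459.3  30.8 210.8] [-3.141  0.    -0.252]
[266, 147, 22, 26, 467] world 489.4 31.0 bed -45.8 -24.9 size 21.4 25.3 ang 75.6 tool shift [ 29.1  -7.6 200.8]
[315, 147, 22, 26, 492] world 477.2 -17.2 bed -45.7 -74.6 size 21.3 25.5 ang 77.1 tool shift [ 29.3  42.1 200.8]
[0, 185, 11, 26, 210] world 521.2 316.6 bed -85.7 259.7 size 10.3 28.5 ang 62.8 tool shift [ -11.1 -292.2  200.8]
[0, 218, 20, 26, 434] world 486.6 328.9 bed -122.3 263.1 size 20.1 32.2 ang 62.8 tool shift [ -47.7 -295.5  200.9]
```

```bash
python3 -m handwheel '[[[0,0,0],[0.02,0.03,0.02],0.36],[[0,0,0],[0.029,0.043,0.05],0.36],[[0,0,0],[0.029,0.043,0.09],0.36],[[0,0,0],[0.029,0.043,0.13],0.36],[[0,0,0],[0.029,0.043,0.16],0.36],[[0,0,0],[0.029,0.043,0.18],0.36],[[0,0,0],[0.029,0.043,0.192],0.36],[[0,0,0],[0.029,0.043,0.1995],0.36],[[0,0,0],[0.029,0.043,0.1995],0.36],[[0,0,0],[0.029,0.043,0.1995],0.36]]'
python3 -m handwheel '[[[0,0,0],[0,0,0],0],[[0,0,0],[0,0,0],0],[[0,0,0],[0,0,0],0],[[0,0,0],[0,0,0],0],[[0,0,0],[0,0,0],0],[[0,0,0],[0,0,-0.02],0],[[0,0,0],[0,0,-0.06],0],[[0,0,0],[0,0,-0.08],0],[[0,0,0],[0,0,-0.08],0],[[0,0,0],[0,0,-0.08],0]]'
python3 - <<'E'
from h import *
from plant import get_obs
o=get_obs();c=np.array([470,342.]);y=np.radians(-10.3);X=np.array([np.cos(y),np.sin(y)])
for a in(-19,-57):print(delta([*(c+a*X-o["tool_pos"][:2]),11.5-o["tool_pos"][2]],0))
E
```

```text
time: 35.8
tool_pos: [477.4, -19.3, 12.2]
tcp_rot: [3.142, -0.001, -0.253]
contact_force: [0.5, -0.1, 0.4]
grip_width: 32.8
finger_force: 0.0
time: 36.8
tool_pos: [476.6, -19.4, 91.4]
tcp_rot: [3.142, -0.0, -0.254]
contact_force: [0.0, -1.1, -0.7]
grip_width: 21.8
finger_force: 30.0
[-0.11601643 -0.34675696  0.07983525]
[-0.15391301 -0.34395541  0.07982129]
```

```bash
python3 -m handwheel '[[[0,0,0],[-0.015,-0.045,0],0],[[0,0,0],[-0.03,-0.09,0],0],[[0,0,0],[-0.045,-0.135,0],0],[[0,0,0],[-0.06,-0.18,0],0],[[0,0,0],[-0.075,-0.225,0],0],[[0,0,0],[-0.09,-0.27,0],0],[[0,0,0],[-0.105,-0.315,0],0],[[0,0,0],[-0.116,-0.3465,0],0],[[0,0,0],[-0.116,-0.3465,0],0],[[0,0,0],[-0.116,-0.3465,0],0]]'
python3 -m handwheel '[[[0,0,0],[0,0,0.03],0],[[0,0,0],[0,0,0.06],0],[[0,0,0],[0,0,0.075],0],[[0,0,0],[0,0,0.08],0],[[0,0,0],[0,0,0.08],0],[[0,0,0],[0,0,0.08],0],[[0,0,0],[0,0,0.08],0.4],[[0,0,0],[0,0,0.08],0.4],[[0,0,0],[0,0,0.08],0.4],[[0,0,0],[0,0,0.08],0.4],[[0,0,0],[0,0,0.04],0.4],[[0,0,0],[0,0,0],0.4]]'
python3 -m handwheel '[[[0,0,0],[0.015,0.045,0],0.5],[[0,0,0],[0.03,0.09,0],0.5],[[0,0,0],[0.045,0.135,0],0.5],[[0,0,0],[0.06,0.18,0],0.5],[[0,0,0],[0.075,0.225,0],0.5],[[0,0,0],[0.1,0.26,0],0.5],[[0,0,0],[0.114,0.29,0],0.5],[[0,0,0],[0.114,0.297,0],0.5],[[0,0,0],[0.114,0.297,0],0.5],[[0,0,0],[0.114,0.297,0],0.5]]'
python3 - <<'E'
from h import *
from plant import get_obs
o=get_obs();print(o["tool_pos"],delta([*(np.array([489.4,31.])-o["tool_pos"][:2]),11.5-o["tool_pos"][2]],0))
E
python3 nuts.py
```

```text
time: 37.8
tool_pos: [450.2, 345.0, 89.6]
tcp_rot: [3.139, 0.002, -0.252]
contact_force: [-0.4, 0.3, -0.3]
grip_width: 21.6
finger_force: 30.0
time: 39.0
tool_pos: [450.5, 344.7, 91.2]
tcp_rot: [3.139, 0.002, -0.253]
contact_force: [1.2, 1.4, -0.2]
grip_width: 36.3
finger_force: 0.0
time: 40.0
tool_pos: [486.9, 29.9, 91.4]
tcp_rot: [-3.141, 0.0, -0.253]
contact_force: [-0.3, 0.5, 0.8]
grip_width: 45.8
finger_force: 0.0
[486.87677463  29.8534877   91.41699273] [ 0.00219297 -0.0017281   0.07991628]
tcp [486.9  29.9  91.4] [-3.141  0.    -0.253]
[267, 200, 31, 38, 973] world 490.4 30.9 bed -44.7 -24.7 size 20.8 27.4 ang 76.2 tool shift [ 3.2 -1.9 81.4]
```

```bash
python3 -m handwheel '[[[0,0,0],[0.0025,-0.0018,0.03],0.5],[[0,0,0],[0.0025,-0.0018,0.06],0.5],[[0,0,0],[0.0025,-0.0018,0.075],0.5],[[0,0,0],[0.0025,-0.0018,0.08],0.5],[[0,0,0],[0.0025,-0.0018,0.08],0.5],[[0,0,0],[0.0025,-0.0018,0.08],0.5]]'
python3 -m handwheel '[[[0,0,0],[0,0,0],0],[[0,0,0],[0,0,0],0],[[0,0,0],[0,0,0],0],[[0,0,0],[0,0,0],0],[[0,0,0],[0,0,0],0],[[0,0,0],[0,0,0],0],[[0,0,0],[0,0,-0.02],0],[[0,0,0],[0,0,-0.06],0],[[0,0,0],[0,0,-0.08],0],[[0,0,0],[0,0,-0.08],0],[[0,0,0],[0,0,-0.08],0]]'
python3 - <<'E'
from h import *
from plant import get_obs
o=get_obs();c=np.array([470,342.]);y=np.radians(-10.3);X=np.array([np.cos(y),np.sin(y)])
for a in(-57,):print(delta([*(c+a*X-o["tool_pos"][:2]),11.5-o["tool_pos"][2]],0))
E
```

```text
time: 40.65
tool_pos: [490.7, 30.7, 12.2]
tcp_rot: [-3.141, -0.001, -0.253]
contact_force: [1.0, 0.2, -0.3]
grip_width: 46.1
finger_force: 0.0
time: 41.75
tool_pos: [489.9, 30.2, 91.2]
tcp_rot: [3.142, 0.0, -0.254]
contact_force: [0.5, -0.1, -0.4]
grip_width: 21.4
finger_force: 30.0
[-0.15432263 -0.29266185  0.07965312]
```

```bash
python3 -m handwheel '[[[0,0,0],[-0.02,-0.038,0],0],[[0,0,0],[-0.04,-0.076,0],0],[[0,0,0],[-0.06,-0.114,0],0],[[0,0,0],[-0.08,-0.152,0],0],[[0,0,0],[-0.1,-0.19,0],0],[[0,0,0],[-0.12,-0.228,0],0],[[0,0,0],[-0.14,-0.266,0],0],[[0,0,0],[-0.154,-0.2925,0],0],[[0,0,0],[-0.154,-0.2925,0],0],[[0,0,0],[-0.154,-0.2925,0],0]]'
python3 -m handwheel '[[[0,0,0],[0,0,0.03],0],[[0,0,0],[0,0,0.06],0],[[0,0,0],[0,0,0.075],0],[[0,0,0],[0,0,0.08],0],[[0,0,0],[0,0,0.08],0],[[0,0,0],[0,0,0.08],0],[[0,0,0],[0,0,0.08],0.4],[[0,0,0],[0,0,0.08],0.4],[[0,0,0],[0,0,0.08],0.4],[[0,0,0],[0,0,0.08],0.4],[[0,0,0],[0,0,0.04],0.4],[[0,0,0],[0,0,0],0.4]]'
python3 -m handwheel '[[[0,0,0],[0,0,-0.04],0.5],[[0,0,0],[0,0.03,-0.08],0.5],[[0,0,0],[0,0.07,-0.12],0.5],[[0,0,0],[0,0.11,-0.16],0.5],[[0,0,0],[0,0.15,-0.2],0.5],[[0,0,0],[0,0.19,-0.2],0.5],[[0,0,0],[0,0.22,-0.2],0.5],[[0,0,0],[0,0.22,-0.2],0.5],[[0,0,0],[0,0.22,-0.2],0.5]]'
python3 - <<'E'
from h import *
from plant import capture
c0=np.array([470,342.]);y=np.radians(-10.3);X=np.array([np.cos(y),np.sin(y)]);Y=np.array([-X[1],X[0]])
t=capture("top");hsv=cv2.cvtColor(t["image"],cv2.COLOR_RGB2HSV).astype(int)
m=((hsv[...,1]>185)&(hsv[...,0]>=19)&(hsv[...,0]<30)&(hsv[...,2]>80)).astype(np.uint8);m=cv2.morphologyEx(m,cv2.MORPH_CLOSE,np.ones((3,3)))
n,l,st,ce=cv2.connectedComponentsWithStats(m)
for i in range(1,n):
    u,v=ce[i]
    if st[i,4]<8 or not(160<u<330 and 150<v<300):continue
    p=ray(t,u,v,17)[:2]-c0;print(st[i].tolist(),"tray xy",(p@X).round(1),(p@Y).round(1))
# pick handle: top-view orange-brown centroid at bracket and side view upright check
s=capture("side")
for n_,c,z in(("top",t,None),("side",s,None)):
    b,tp=proj(c,[530,-362,165]),proj(c,[530,-362,228]);h=cv2.cvtColor(c["image"],cv2.COLOR_RGB2HSV).astype(int)
    u,v=((b+tp)/2).astype(int);w=h[v-25:v+25,u-25:u+25];bm=((w[...,0]<16)&(w[...,1]>150)&(w[...,2]<190)).astype(np.uint8)
    k,L,S,C=cv2.connectedComponentsWithStats(bm);
    print(n_,"expected bottom/top",b.round(1),tp.round(1),[(np.add(S[i,:2],[u-25,v-25]).tolist(),S[i,2:].tolist()) for i in range(1,k) if S[i,4]>12])
E
```

```text
time: 42.75
tool_pos: [413.3, 351.6, 89.7]
tcp_rot: [3.139, 0.002, -0.252]
contact_force: [0.4, 0.6, -1.2]
grip_width: 21.6
finger_force: 30.0
time: 43.95
tool_pos: [413.6, 351.4, 91.3]
tcp_rot: [3.139, 0.002, -0.253]
contact_force: [1.0, 0.6, 0.7]
grip_width: 36.8
finger_force: 0.0
time: 44.85
tool_pos: [359.3, 138.7, 291.8]
tcp_rot: [-3.141, -0.001, -0.255]
contact_force: [0.3, 0.0, 0.4]
grip_width: 46.0
finger_force: 0.0
top expected bottom/top [383.9 208.7] [387.4 206.4] [([384, 203], [9, 8, 39])]
side expected bottom/top [360.2 145.7] [361.8 129.3] []
```

```bash
python3 - <<'E'
from h import *
from plant import capture
c0=np.array([470,342.]);y=np.radians(-10.3);X=np.array([np.cos(y),np.sin(y)]);Y=np.array([-X[1],X[0]])
for n_ in("top","side"):
    t=capture(n_);hsv=cv2.cvtColor(t["image"],cv2.COLOR_RGB2HSV).astype(int)
    m=((hsv[...,1]>160)&(hsv[...,0]>=18)&(hsv[...,0]<30)&(hsv[...,2]>60)).astype(np.uint8)
    n,l,st,ce=cv2.connectedComponentsWithStats(m)
    for i in range(1,n):
        p=ray(t,*ce[i],17)[:2]-c0;a,b=p@X,p@Y
        if st[i,4]>=6 and abs(a)<100 and abs(b)<80:print(n_,st[i].tolist(),"tray xy",a.round(1),b.round(1))
    q=[proj(t,[*(c0+a*X),12]) for a in(57,19,-19,-57)]
    print(n_,[(k.astype(int).tolist(),hsv[int(k[1]),int(k[0])+2].tolist()) for k in q], "px of handle mid",hsv[tuple(proj(t,[530,-362,195]).astype(int)[::-1])])
E
```

```text
top [204, 218, 6, 6, 29] tray xy 53.7 -4.5
top [203, 227, 6, 6, 29] tray xy 17.6 -5.0
top [201, 236, 6, 6, 27] tray xy -20.4 -4.2
top [199, 245, 7, 6, 27] tray xy -57.0 -4.6
top [([206, 219], [19, 178, 201]), ([204, 229], [19, 168, 176]), ([202, 238], [18, 140, 122]), ([201, 247], [19, 169, 186])] px of handle mid [ 14 165 125]
side [([212, 306], [20, 116, 108]), ([220, 315], [20, 125, 149]), ([228, 323], [19, 104, 81]), ([236, 333], [20, 117, 120])] px of handle mid [23 31 98]
```

All four nuts sit well inside the tray (x of 54, 18, -20 and -57 mm, y about -5 mm), and the pick's handle is at its expected pixels.

```bash
python3 -c "
from plant import close_job
print(close_job())"
```

```text
the job is handed in; nothing more can be done
None
```

I handed the job in at about 45 s: all four nuts were dragged out with the pick and placed in the wooden tray, and the pick hangs back in its fork; the hand-in returned no verdict, and I viewed 15 pictures against the limit of 14.

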